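# Start the vacuum pump behind its push-to-open splash cover

### The job

Start the bottling vacuum pump. Gently, for the cover and buttons are light plastic, press the grey splash cover at its blue mark until the catch lets go and the cover springs ajar, push it on with the fingers until it stands wide open, square to the front or further, then press the green start button fully in and let it go. Leave the cover standing wide open so that the stop button stays in reach, do not press the red button, and leave the jar, the cup and the tub standing where they are: nothing is to be picked up.

Things in the scene. Friction and masses are not known exactly. Their poses are not given: they have to be found in the camera images.
- pump: vacuum pump unit, a cream upright box 110 deep (x) x 170 wide (y) x 245 mm high; fixed; origin at the centre of its underside, z up; its front face looks along its own -x, 55 mm from the origin. Gauge and louvres on the lower half of the front, the grey cover over the upper half. A brass hose barb sticks out 28 mm on its right (-y) side, 170 mm up. 40 N on its parts is too much
- cover (a joint): hinge of the splash cover, rad: 0 closed and latched, negative pressed in (stop at -0.03), positive open (stop at 1.75); its right edge comes out towards the unit's -x. Pressed in about 3 mm at the blue mark (about 5 N), the catch lets go for good; as the finger draws back a plunger spring pushes it ajar to about 0.45 to 0.65. It stays where it is left (light friction)
- press_mark (a point): centre of the round blue mark, 26 mm across, on the cover's outer surface (28 mm in front of the unit's face) near its upper right corner: 22 mm from the right edge, 28 mm below the cover's upper edge, 35 mm below the unit's top; turns with the cover, its -x axis points out of the cover
- cover_hinge (a point): point on the cover's upright hinge axis (left, +y edge), on the plane of the unit's front face, at the height of the cover's upper edge, 7 mm below the unit's top; its axes turn with the cover (at 0 they are the unit's). It is 78 mm left of the unit's middle
- cover_edge (a point): upper end of the cover's right, free edge, 156 mm from the hinge, in the middle of the side wall. The cover is a grey pan with a clear window, 156 wide x 108 mm high; its side walls (3 mm thick, 19 mm deep) end 6 mm in front of the unit's face, so when ajar a finger fits in behind the free edge
- start_button_face (a point): centre of the face of the green start button, 29 mm across, behind the cover; it stands 18 mm proud of the front face, 33 mm below the unit's top, 36 mm right of the unit's middle; it looks along the unit's -x
- start_button (a joint): travel of the green button, m: 0 out, 0.005 fully pressed, springs back; takes 2 N to move and 4.5 N to bottom
- stop_button_face (a point): centre of the face of the red stop button, like the green one and 66 mm to its left; not to be pressed
- stop_button (a joint): travel of the red button, m: 0 out, 0.005 fully pressed
- yeast_jar: spice jar with a red lid, 47 mm across, 97 mm high, loose; origin at the centre of its underside
- steel_cup: steel cup, 74 mm across, 99 mm high, loose, empty; origin at the centre of its underside
- cap_tub: white open tub with green crown caps, 116 mm across, 68 mm high, loose; origin at the centre of its underside

How it is judged:
By the outcome, as a careful person would: the job done as asked, in the order asked, and still so for the second after the job is handed in, with the robot touching nothing.
It also fails if it takes over 59 s, if anything falls off the work surface, if the arm or the gripper's body presses on something with over 40 N, if the wrist force passes 120 N, or if a joint passes its speed limit or range.

### The arm

A 6-joint arm with a two-finger parallel gripper is mounted at the origin on a cart in front of the work surface, level with it; the furniture and walls round the work are solid. World frame = base frame: x ahead of the robot, y to its left, z up, the work surface at z = 0. Lengths are in m, angles in degrees, forces in N, time in s.
With the tool pointing down it reaches from about 0.3 to 0.775 m from the base axis. Payload 14.6 kg.
Tool frame: the origin (TCP) lies between the finger pads; the fingertips stand env.tip_extent ahead of it and the grasp point (between the pads) is the TCP (env.tip_extent is the distance from the TCP to the fingertips, in m); z points along the fingers, y is the line along which they close (so a half turn about z gives the same grasp; the last joint's range is limited). The gripper opens to 94 mm and grips with 3 to 60 N. Pads are 16 mm wide; open, the fingers measure 119 mm over their backs; the gripper's body (75 mm by 177 mm) begins 78 mm behind the grasp point.
Start: joints at [-71.941, 17.183, 87.147, -0, 75.671, -3.816], TCP at [0.205, -0.51, 0.224] pointing down, gripper open.
Joint ranges: [-173.82, 173.82], [-45.26, 126.66], [13.44, 144.39], [-59.66, 239.66], [0, 175.72], [-146.38, 146.38]. Speed limits (degrees/s): [127.2, 127.2, 147.25, 180, 180, 180].

### API

Orientations are given as a 3x3 rotation matrix whose columns are the frame's x, y, z axes.
In Python, from workcell import env gives the robot as it stands.
- The arm moves only by the shell command python3 steer.py [FORCE], which reads ROWS from standard input. ROWS is a JSON object with one list for each field, all of the same length, 1 to 10, a row being the entries at one place: aperture (the finger opening in m), sx, sy, sz (the shift in units of 100 mm), rz (a turn about the tool's z in units of 10 degrees); each row shifts and turns the commanded pose from where the row before left it, along the tool's axes as they then stand; what a row does not reach is not made up. A row lasts 1/12 s, in which the tool goes at most 0.0417 m and 7.16 degrees, less where a joint would pass 70% of its speed; a pose out of reach is approached as far as the arm can. The fingers move at their own pace and stop on an object; FORCE is the grip in N (left out, the last holds). Time passes only in rows, so rows that do not move let the fingers close. It prints the time, the measured TCP pose, the force, the opening and the grip force at its end. Input that does not fit is refused with a message, and nothing moves.
- env.observe(): the state, without advancing time (a new reading comes with each control period).
- env.grab_frame(name): name is "scene" or "top" or "wrist"; returns the picture (420x560x3 uint8, blue, green, red); there is no depth.
- env.camera_model(name): a dict with "K" (3x3 intrinsics, pixels), "extrinsics" (4x4, takes a point from camera to world coordinates). Camera axes: x right, y down, z forward; pixel columns grow to the right and rows downward; lengths in m; the calibration is good to about 2 mm. A picture is of the moment at which its call begins: read the wrist's pose just before it. camera_model takes no time and is no camera call; for the wrist camera it gives the pose at the moment of the call.
- env.hand_in(): hands the job in; it is judged then, once.
The state is a dict: "t": time; "q": joint angles; "qvel": joint speeds; "effort": joint torques, N m; "tcp_pos": TCP position; "eef_rot": TCP orientation; "ft_force": force on the tool from outside, world axes, zero at the start; "ft_torque": the same for the moment, N m; "opening": finger opening in m; "finger_force": force on a finger pad.
Only numpy, scipy, OpenCV 4.12 (cv2) and the standard library are available. Lean on these libraries where they do the work, as an engineer would, in place of code of your own. Each camera call takes 0.05 s, during which the arm holds its last target. There are 200 camera calls.

## Working session

There is one attempt and no reset: what is moved stays moved. The work goes in short steps, Python scripts to look and compute and a shell command to move; the robot and the scene stay as the last step left them, time stands still between calls to the robot, and variables do not carry over. Pictures are saved under pics/ and viewed, at most 10 in all, crops included, and the job is handed in when it is done.

```bash
ls; mkdir -p pics; python3 - <<'E'
from workcell import env
import cv2,numpy as np
np.set_printoptions(precision=4,suppress=True)
for n in ["scene","top"]:
    cv2.imwrite(f"pics/{n}0.png",env.grab_frame(n)); m=env.camera_model(n); print(n,m["K"],m["extrinsics"])
o=env.observe();print(env.tip_extent,o["tcp_pos"],o["eef_rot"],o["t"],o["opening"],o["ft_force"])
E
```

```text
pics
steer.py
workcell.py
scene [[536.8993   0.     279.5938]
 [  0.     536.8993 210.5627]
 [  0.       0.       1.    ]] [[-0.4542 -0.6177  0.642  -0.331 ]
 [-0.8908  0.3008 -0.3407  0.6119]
 [ 0.0173 -0.7266 -0.6868  1.0703]
 [ 0.      0.      0.      1.    ]]
top [[516.2789   0.     280.9835]
 [  0.     516.2789 213.6972]
 [  0.       0.       1.    ]] [[-0.0058 -0.9921  0.1251  0.4008]
 [-0.9996  0.009   0.0255  0.1377]
 [-0.0264 -0.1249 -0.9918  1.2806]
 [ 0.      0.      0.      1.    ]]
0.019 [ 0.2048 -0.5102  0.224 ] [[ 0.928   0.3726 -0.0003]
 [ 0.3726 -0.928   0.001 ]
 [ 0.0001 -0.001  -1.    ]] 0.1 0.09399483036280135 [ 0.0128  0.0201 -0.6413]
```

View pics/scene0.png

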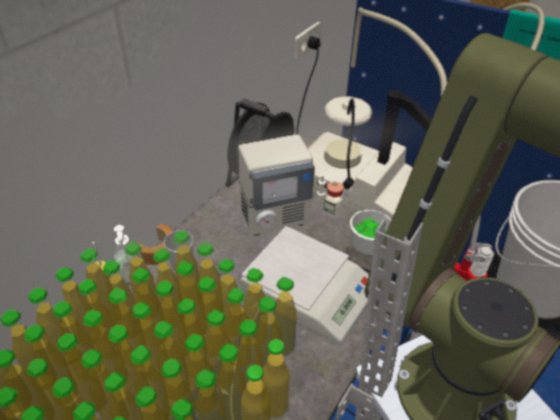

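View pics/top0.png

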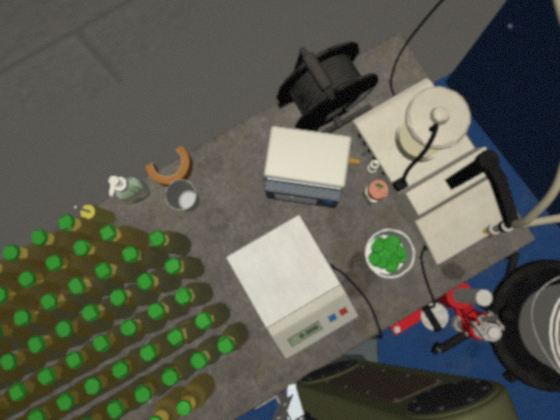

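The scene view shows the pump near (277,185), its front towards the robot and the blue mark near (308,177). In the top view the lid is at about (274,128), (351,138), (345,185), (265,175), the jar at (376,190), the tub at (389,253) and the cup at (181,195). Next I'll fit the lid corners and find the mark.

```bash
cat > h.py <<'E'
from workcell import env
import cv2,numpy as np
np.set_printoptions(precision=4,suppress=True)
def ray(n,uv,m=None):
    m=m or env.camera_model(n); E=m["extrinsics"]; d=np.linalg.inv(m["K"])@[uv[0],uv[1],1]
    return E[:3,3],E[:3,:3]@d
def plane(n,uv,z):
    o,d=ray(n,uv); return o+d*(z-o[2])/d[2]
def proj(n,p):
    m=env.camera_model(n);E=m["extrinsics"];c=E[:3,:3].T@(np.array(p)-E[:3,3]);c=m["K"]@c;return c[:2]/c[2]
E
python3 - <<'E'
from h import *
im=cv2.imread("pics/top0.png")
g=cv2.cvtColor(im,cv2.COLOR_BGR2GRAY); roi=np.zeros_like(g); roi[115:215,250:365]=1
m=((g>135)&(roi>0)).astype(np.uint8)
cs,_=cv2.findContours(m,0,1); c=max(cs,key=cv2.contourArea)
r=cv2.minAreaRect(c); q=cv2.approxPolyDP(c,6,True)[:,0]; print(r,q.tolist())
P=np.array([plane("top",p,.245) for p in q]); print(P)
Pc=np.array([plane("top",p,.245)[:2] for p in c[:,0]],np.float32); rr=cv2.minAreaRect(Pc*1000); print("world rect",rr)
s=cv2.imread("pics/scene0.png"); h=cv2.cvtColor(s,cv2.COLOR_BGR2HSV)
b=cv2.inRange(h,(100,120,60),(130,255,255)); b[:, :230]=0;b[:,330:]=0;b[:150]=0;b[:210]=b[:210];b[210:]=0
n,l,st,ce=cv2.connectedComponentsWithStats(b);print([(st[i].tolist(),ce[i]) for i in range(1,n) if st[i,4]>5])
A=cv2.resize(im[100:280,240:420],None,fx=3.2,fy=3.2); B=cv2.resize(s[120:240,220:360],None,fx=4,fy=4)
cv2.imwrite("pics/a.png",A);cv2.imwrite("pics/b.png",B)
E
```

```text
((307.1199951171875, 157.16000366210938), (82.3072280883789, 54.022953033447266), 8.130102157592773) [[271, 127], [269, 179], [344, 185], [349, 136]]
[[0.7122 0.184  0.245 ]
 [0.6029 0.1884 0.245 ]
 [0.5889 0.0361 0.245 ]
 [0.6909 0.0237 0.245 ]]
world rect ((647.8027954101562, 110.16818237304688), (168.00848388671875, 112.77195739746094), 81.1298599243164)
[([303, 173, 8, 8, 50], array([306.22, 176.4 ]))]
```

View pics/b.png

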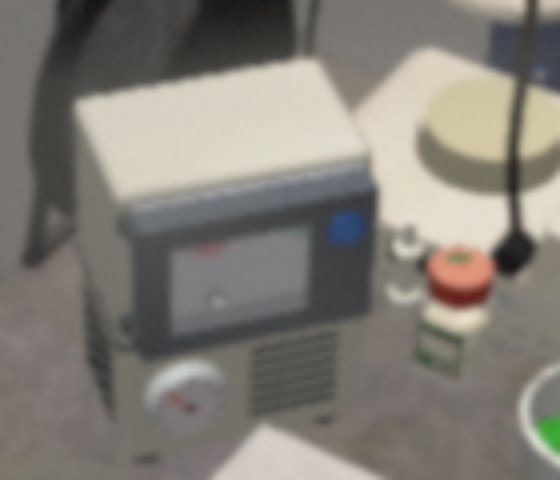

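View pics/a.png

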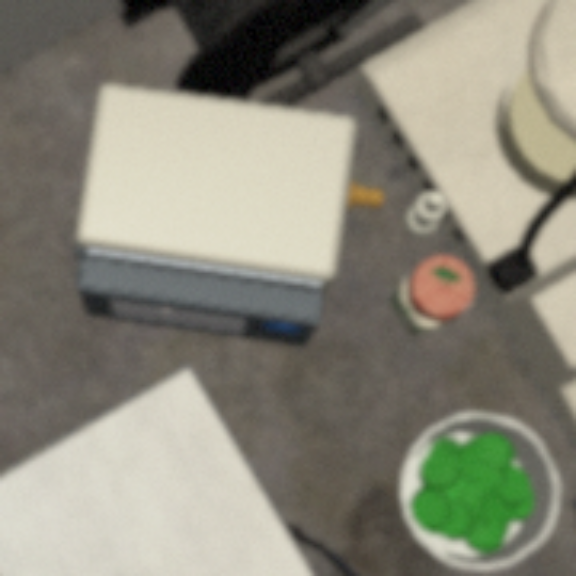

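The crops show the lid, the closed cover with the blue mark at its upper right, the jar to the right of the unit and the tub in front on the right. I'll combine the lid fit and the mark into one pump pose, and check how tall the things on the way are.

```bash
python3 - <<'E'
from h import *
from scipy.optimize import least_squares
tc=np.array([[100,85],[355,118],[332,275],[78,245]])/3.2+[240,100]-.35
sc=np.array([[76,103],[320,58],[370,153],[123,198]])/4+[220,120]-.4
L=np.array([[55,85,245],[55,-85,245],[-55,-85,245],[-55,85,245]])/1e3
mk=np.array([-83,-56,210])/1e3
# scene order: back-left,back-right,front-right,front-left
def W(p,q): c,s=np.cos(p[2]),np.sin(p[2]); return np.array([p[0]+c*q[0]-s*q[1],p[1]+s*q[0]+c*q[1],q[2]])
def f(p,cams=(0,1)):
    e=[]
    if 0 in cams: e+=[proj("top",W(p,L[i]))-tc[i] for i in range(4)]
    if 1 in cams: e+=[proj("scene",W(p,L[i]))-sc[i] for i in range(4)]+[proj("scene",W(p,mk))-[306.2,176.4]]
    return np.concatenate(e)
for c in [(0,),(1,),(0,1)]:
    r=least_squares(f,[.648,.11,-.15],args=(c,),loss='soft_l1'); print(c,r.x[:2],np.degrees(r.x[2]),np.abs(r.fun).max(),r.fun[-2:])
p=r.x; np.save("pump.npy",p)
print("mark",W(p,mk),"green",W(p,[-.073,-.036,.212]))
def tri(a,b):
    o1,d1=ray("scene",a);o2,d2=ray("top",b); s=np.linalg.lstsq(np.c_[d1,-d2],o2-o1,rcond=None)[0]
    P,Q=o1+d1*s[0],o2+d2*s[1]; return (P+Q)/2,np.linalg.norm(P-Q)
print("lamp",tri((350,102),(439,115)),"neck",tri((393,97),(490,160)))
print("bucket z0",plane("top",(540,320),0),"red",plane("top",(470,300),0.1),"jar",plane("top",(376,188),.097),"tub",plane("top",(389,253),.06))
E
```

```text
(0,) [0.6497 0.1103] -8.500190037405934 2.3974026759799756 [-1.9228  0.4928]
(1,) [0.6419 0.1115] -8.84922555725636 2.429950595751052 [0.6134 0.9286]
(0, 1) [0.6473 0.1101] -8.777237600519657 3.7315729341412123 [ 0.0655 -0.5081]
mark [0.5567 0.0675 0.21  ] green [0.5697 0.0857 0.212 ]
lamp (array([ 0.7231, -0.1568,  0.2703]), np.float64(0.005912559859234464)) neck (array([ 0.6209, -0.2263,  0.3246]), np.float64(0.0073825484775592014))
bucket z0 [ 0.2987 -0.4513  0.    ] red [ 0.3512 -0.2537  0.1   ] jar [ 0.608  -0.0522  0.097 ] tub [ 0.4593 -0.0841  0.06  ]
```

Careful with the scale: shifts go in units of 100 mm and turns go in units of 10 degrees. That gives: -0.036 m is -0.36, 6.14 degrees is 0.614.

```bash
echo '{"aperture":[0,0,0,0,0],"sx":[0,0,0,0,0],"sy":[0,0,0,0,0],"sz":[-0.36,-0.36,-0.36,-0.36,-0.36],"rz":[0.614,0.614,0.614,0.614,0.614]}' | python3 steer.py 10 && echo '{"aperture":[0,0,0,0,0,0,0,0,0,0],"sx":[0.106,0.106,0.106,0.106,0.106,0.106,0.106,0.106,0.106,0.106],"sy":[-0.312,-0.312,-0.312,-0.312,-0.312,-0.312,-0.312,-0.312,-0.312,-0.312],"sz":[0,0,0,0,0,0,0,0,0,0],"rz":[0,0,0,0,0,0,0,0,0,0]}' | python3 steer.py
```

```text
t: 0.52
tcp_pos: [0.2048, -0.51, 0.406]
eef_rot: [[0.987, -0.159, -0.0], [-0.159, -0.987, 0.0], [-0.0, -0.0, -1.0]]
ft_force: [0.0, -0.2, 0.5]
opening: 0.0638
finger_force: 0.0
t: 1.35
tcp_pos: [0.3578, -0.2168, 0.4043]
eef_rot: [[0.988, -0.154, -0.0], [-0.154, -0.988, 0.0], [-0.0, -0.0, -1.0]]
ft_force: [0.2, -0.7, -0.3]
opening: 0.0003
finger_force: 0.0
```
Remaining to (.509,.0747): d=(.151,.2915): dx=.1046,dy=-.311. 10 rows. then down .185.

Converted, -0.0311 m is -0.311, 0.0105 m is 0.105.

```bash
echo '{"aperture":[0,0,0,0,0,0,0,0,0,0],"sx":[0.105,0.105,0.105,0.105,0.105,0.105,0.105,0.105,0.105,0.105],"sy":[-0.311,-0.311,-0.311,-0.311,-0.311,-0.311,-0.311,-0.311,-0.311,-0.311],"sz":[0,0,0,0,0,0,0,0,0,0],"rz":[0,0,0,0,0,0,0,0,0,0]}' | python3 steer.py && echo '{"aperture":[0,0,0,0,0,0,0],"sx":[0,0,0,0,0,0,0],"sy":[0,0,0,0,0,0,0],"sz":[0.37,0.37,0.37,0.37,0.37,0,0],"rz":[0,0,0,0,0,0,0]}' | python3 steer.py
python3 - <<'E'
from h import *
a=env.grab_frame("top")[90:290,200:430];b=env.grab_frame("scene")[110:260,200:372]
cv2.imwrite("pics/c.png",np.hstack([cv2.resize(a,(399,347)),cv2.resize(b,(398,347))]))
o=env.observe();print(o["t"],o["tcp_pos"],o["ft_force"])
E
```

```text
t: 2.18
tcp_pos: [0.5094, 0.0746, 0.4042]
eef_rot: [[0.988, -0.153, -0.0], [-0.153, -0.988, -0.0], [-0.0, 0.0, -1.0]]
ft_force: [-0.3, -0.8, 0.1]
opening: 0.0004
finger_force: 0.0
t: 2.77
tcp_pos: [0.5086, 0.0728, 0.2192]
eef_rot: [[0.988, -0.153, -0.003], [-0.153, -0.988, -0.0], [-0.003, 0.001, -1.0]]
ft_force: [-0.1, -0.5, 0.2]
opening: 0.0005
finger_force: 0.0
2.8667 [0.5099 0.0729 0.2219] [-0.0672  1.0963  0.0829]
```

View pics/c.png

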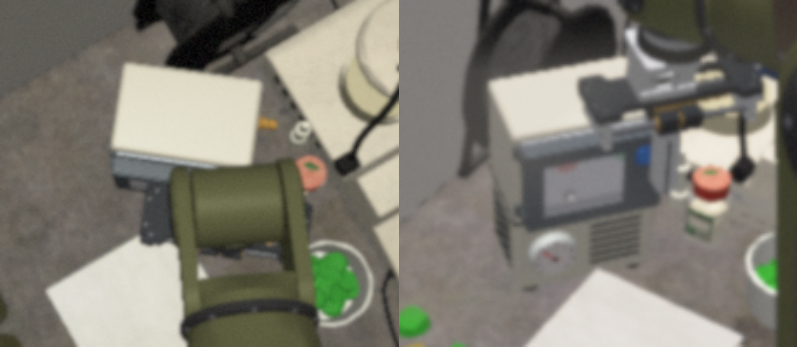

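The fingers hang in front of the cover, just right of the mark as seen from the scene camera (mark at about (643,153) in the montage), and nothing has been disturbed. Now I'll approach the mark.

Converted, 0.01 m is 0.1, 0.008 m is 0.08.

```bash
echo '{"aperture":[0,0,0,0,0],"sx":[0.1,0.1,0.08,0.04,0],"sy":[0,0,0,0,0],"sz":[0.03,0,0,0,0],"rz":[0,0,0,0,0]}' | python3 steer.py | egrep "tcp|ft" ; for i in 1; do echo '{"aperture":[0,0],"sx":[0.03,0],"sy":[0,0],"sz":[0,0],"rz":[0,0]}' | python3 steer.py | egrep "tcp|ft"; done; echo '{"aperture":[0,0],"sx":[0.03,0],"sy":[0,0],"sz":[0,0],"rz":[0,0]}' | python3 steer.py | egrep "tcp|ft"
```

```text
tcp_pos: [0.5416, 0.0678, 0.2169]
ft_force: [-0.9, -0.2, 0.4]
tcp_pos: [0.5438, 0.0675, 0.2166]
ft_force: [-0.1, -0.0, -0.4]
tcp_pos: [0.5468, 0.067, 0.2166]
ft_force: [0.7, -0.2, -0.3]
```

```bash
echo '{"aperture":[0,0],"sx":[0.02,0],"sy":[0,0],"sz":[0,0],"rz":[0,0]}' | python3 steer.py | egrep "tcp|ft" ;  echo '{"aperture":[0,0],"sx":[0.02,0],"sy":[0,0],"sz":[0,0],"rz":[0,0]}' | python3 steer.py | egrep "tcp|ft"
```

```text
tcp_pos: [0.5483, 0.0666, 0.2165]
ft_force: [-3.8, -1.6, 3.7]
tcp_pos: [0.5502, 0.0661, 0.2164]
ft_force: [-4.3, -2.5, 2.4]
```

```bash
echo '{"aperture":[0,0],"sx":[0.01,0],"sy":[0,0],"sz":[0,0],"rz":[0,0]}' | python3 steer.py | egrep "tcp|ft" ;  echo '{"aperture":[0,0],"sx":[0.01,0],"sy":[0,0],"sz":[0,0],"rz":[0,0]}' | python3 steer.py | egrep "tcp|ft"
```

```text
tcp_pos: [0.5511, 0.0659, 0.2164]
ft_force: [-3.9, -2.4, 1.5]
tcp_pos: [0.5515, 0.0659, 0.2164]
ft_force: [-11.1, -2.2, 5.1]
```

Converted, -0.02 m is -0.2, -0.03 m is -0.3.

```bash
echo '{"aperture":[0,0,0,0,0,0,0,0,0],"sx":[-0.12,-0.2,-0.3,-0.3,-0.3,-0.1,0,0,0],"sy":[0,0,0,0,0,0.3,0.3,0.3,0],"sz":[0,0,0,0,0,0,0,0,0],"rz":[0,0,0,0,0,0,0,0,0]}' | python3 steer.py
python3 - <<'E'
from h import *
a=env.grab_frame("top")[90:290,200:430];b=env.grab_frame("scene")[110:260,200:372]
cv2.imwrite("pics/d.png",np.hstack([cv2.resize(a,(399,347)),cv2.resize(b,(398,347))]))
o=env.observe();print(o["t"],o["tcp_pos"],o["ft_force"])
E
```

```text
t: 5.03
tcp_pos: [0.4077, -0.0056, 0.2168]
eef_rot: [[0.988, -0.156, 0.001], [-0.156, -0.988, -0.001], [0.001, 0.001, -1.0]]
ft_force: [-0.4, 0.5, 0.4]
opening: 0.0007
finger_force: 0.0
5.1333 [ 0.4083 -0.003   0.2167] [0.5218 0.4959 0.1139]
```

View pics/d.png

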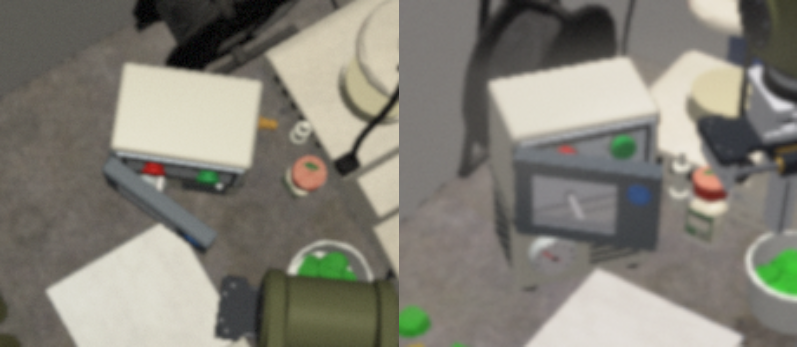

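The cover stands ajar by about 0.55 rad, with its free edge at about (213,240) in the left half of the montage. The green button at (207,176) is uncovered. I'll work out the path for pushing from behind the edge.

```bash
python3 - <<'E'
from h import *
P=np.load("pump.npy");H=np.array([-.055,.078])
a=P[2];R=np.array([[np.cos(a),-np.sin(a)],[np.sin(a),np.cos(a)]])
e,h=plane("top",(322.8,228.3),.238)[:2],plane("top",(262.2,182.2),.238)[:2]
print("edge in pump",R.T@(e-P[:2]),"hinge-ish",R.T@(h-P[:2]))
o=env.observe();p=R.T@(o["tcp_pos"][:2]-P[:2]);print("tcp pump",p)
w=[p]
def F(t,r=.135):
    u=np.array([-np.sin(t),-np.cos(t)]);n=np.array([-np.cos(t),np.sin(t)])
    return H+r*u+(.006-.008*abs(n[0])-.0125*abs(n[1]))*n
q=np.array([-.098,-.055])
print("to entry tool dx,dy",(q-p)*[1,-1])
for t in [.5,.6,.7,.8,.9,1.,1.1,1.2,1.3,1.4,1.5,1.57,1.62,1.67]:
    f=F(t);print(t,f,"tool step",(f-q)*[1,-1]);q=f
E
```

```text
edge in pump [-0.1394 -0.052 ] hinge-ish [-0.0631  0.084 ]
tcp pump [-0.2189 -0.1483]
to entry tool dx,dy [ 0.1209 -0.0933]
0.5 [-0.1136 -0.0438] tool step [-0.0156 -0.0112]
0.6 [-0.1249 -0.0377] tool step [-0.0113 -0.0061]
0.7 [-0.1357 -0.0305] tool step [-0.0108 -0.0072]
0.8 [-0.1459 -0.0222] tool step [-0.0102 -0.0083]
0.9 [-0.1553 -0.0128] tool step [-0.0094 -0.0094]
1.0 [-0.1638 -0.0024] tool step [-0.0085 -0.0104]
1.1 [-0.1713  0.0089] tool step [-0.0075 -0.0113]
1.2 [-0.1777  0.0211] tool step [-0.0064 -0.0122]
1.3 [-0.1829  0.034 ] tool step [-0.0052 -0.0129]
1.4 [-0.1867  0.0475] tool step [-0.0038 -0.0135]
1.5 [-0.1892  0.0614] tool step [-0.0024 -0.0139]
1.57 [-0.19    0.0714] tool step [-0.0008 -0.01  ]
1.62 [-0.1902  0.0778] tool step [-0.0002 -0.0064]
1.67 [-0.1901  0.0842] tool step [ 0.0001 -0.0064]
```

Converted, 0.0303 m is 0.303, 0.03 m is 0.3.

```bash
echo '{"aperture":[0,0,0,0,0,0,0,0,0,0],"sx":[0.303,0.303,0.303,0.3,0,0,0,0,0,0],"sy":[0,0,0,0,0,-0.25,-0.25,-0.25,-0.18,0],"sz":[0,0,0,0,0,0,0,0,0,0],"rz":[0,0,0,0,0,0,0,0,0,0]}' | python3 steer.py | egrep "t:|tcp|ft"; echo '{"aperture":[0,0,0,0,0,0,0,0],"sx":[-0.08,-0.08,-0.056,-0.056,-0.054,-0.054,-0.051,-0.051],"sy":[-0.056,-0.056,-0.03,-0.03,-0.036,-0.036,-0.042,-0.042],"sz":[0,0,0,0,0,0,0,0],"rz":[0,0,0,0,0,0,0,0]}' | python3 steer.py | egrep "t:|tcp|ft"
```

```text
t: 5.97
tcp_pos: [0.5419, 0.0746, 0.2162]
eef_rot: [[0.989, -0.15, -0.0], [-0.15, -0.989, 0.001], [-0.0, -0.001, -1.0]]
ft_force: [0.2, -0.3, 0.2]
t: 6.63
tcp_pos: [0.4989, 0.1109, 0.2165]
eef_rot: [[0.988, -0.154, 0.0], [-0.154, -0.988, 0.0], [0.0, -0.0, -1.0]]
ft_force: [0.8, 0.2, 0.1]
```

Converted, -0.0129 m is -0.129, -0.0122 m is -0.122.

```bash
echo '{"aperture":[0,0,0,0,0],"sx":[-0.094,-0.085,-0.075,-0.064,-0.052],"sy":[-0.094,-0.104,-0.113,-0.122,-0.129],"sz":[0,0,0,0,0],"rz":[0,0,0,0,0]}' | python3 steer.py | egrep "t:|tcp|ft"; echo '{"aperture":[0,0,0,0,0,0,0,0,0,0],"sx":[-0.02,-0.019,-0.012,-0.012,-0.008,0,0,0,0,0],"sy":[-0.067,-0.068,-0.07,-0.069,-0.07,-0.05,-0.05,-0.03,-0.03,0],"sz":[0,0,0,0,0,0,0,0,0,0],"rz":[0,0,0,0,0,0,0,0,0,0]}' | python3 steer.py | egrep "t:|tcp|ft"
python3 - <<'E'
from h import *
a=env.grab_frame("top")[90:290,200:430];b=env.grab_frame("scene")[110:260,200:372]
cv2.imwrite("pics/e.png",np.hstack([cv2.resize(a,(399,347)),cv2.resize(b,(398,347))]))
o=env.observe();print(o["t"],o["tcp_pos"],o["ft_force"])
E
```

```text
t: 7.05
tcp_pos: [0.4706, 0.1729, 0.2165]
eef_rot: [[0.988, -0.153, 0.0], [-0.153, -0.988, 0.0], [0.0, -0.0, -1.0]]
ft_force: [0.8, -0.3, -0.4]
t: 7.88
tcp_pos: [0.4722, 0.223, 0.2164]
eef_rot: [[0.988, -0.153, -0.0], [-0.153, -0.988, 0.0], [-0.0, -0.0, -1.0]]
ft_force: [-0.3, 0.5, 0.6]
7.9833 [0.4721 0.2226 0.2164] [-1.0128  0.4562  0.1621]
```

View pics/e.png

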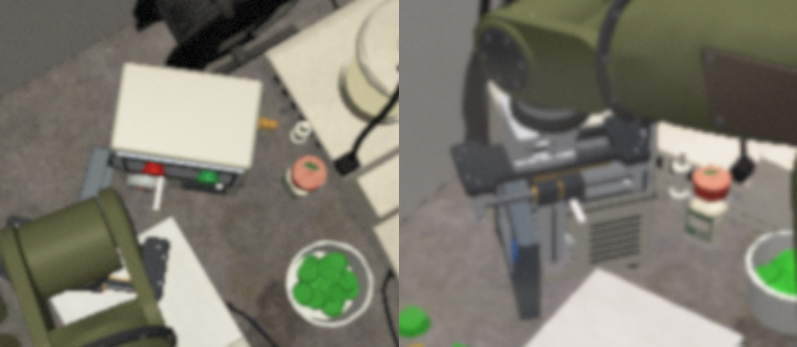

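The cover stands roughly square or further, its edge-on strip at about (97,175). I'll back the finger away to the right and measure.

```bash
echo '{"aperture":[0,0,0,0,0,0,0,0,0],"sx":[0,0,0,0,0,0,0,0,0],"sy":[0.08,0.15,0.3,0.34,0.33,0.3,0.3,0.3,0],"sz":[0,0,0,0,0,0,0,0,0],"rz":[0,0,0,0,0,0,0,0,0]}' | python3 steer.py | egrep "t:|tcp|ft"
python3 - <<'E'
from h import *
a=env.grab_frame("top")[150:250,210:340];b=env.grab_frame("scene")[130:250,220:350]
cv2.imwrite("pics/f.png",np.hstack([cv2.resize(a,(399,347)),cv2.resize(b,(398,347))]))
o=env.observe();print(o["t"],o["tcp_pos"],o["ft_force"])
E
```

```text
t: 8.73
tcp_pos: [0.439, 0.0113, 0.2166]
eef_rot: [[0.988, -0.157, 0.0], [-0.157, -0.988, -0.001], [0.0, 0.001, -1.0]]
ft_force: [-0.1, -0.3, -0.3]
8.8333 [0.4397 0.0142 0.2167] [-0.2817  0.0121 -1.0813]
```

View pics/f.png

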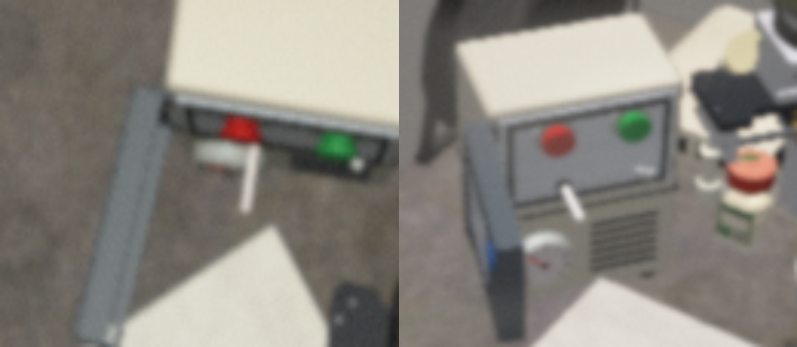

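The cover stands open to the left. The white plunger rod sticks out below the red button and well under fingertip height. The green button is free at about (337,146) in the left half. I'll measure the cover's angle and the button.

```bash
python3 - <<'E'
from h import *
P=np.load("pump.npy");a=P[2];R=np.array([[np.cos(a),-np.sin(a)],[np.sin(a),np.cos(a)]])
g=lambda x,y,z=.238:R.T@(plane("top",(210+x*130/399,150+y*100/347),z)[:2]-P[:2])
h1,e1=g(138,88),g(78,335);d=e1-h1;print("outer",h1,e1,"theta",np.arctan2(-d[0],-d[1]))
h1,e1=g(172,95),g(124,330);d=e1-h1;print("inner",h1,e1,"theta",np.arctan2(-d[0],-d[1]))
def blob(n,roi):
    im=cv2.cvtColor(env.grab_frame(n),cv2.COLOR_BGR2HSV);m=cv2.inRange(im,(45,90,40),(85,255,255));k=np.zeros_like(m);x0,y0,x1,y1=roi;k[y0:y1,x0:x1]=m[y0:y1,x0:x1]
    q=cv2.moments(k,True);return (q["m10"]/q["m00"],q["m01"]/q["m00"]),q["m00"]
c,A=blob("top",(300,180,335,205));c2,A2=blob("scene",(280,150,320,190));print(c,A,c2,A2)
o1,d1=ray("scene",c2);o2,d2=ray("top",c);s=np.linalg.lstsq(np.c_[d1,-d2],o2-o1,rcond=None)[0]
X=(o1+d1*s[0]+o2+d2*s[1])/2;print("green",X,R.T@(X[:2]-P[:2]),np.linalg.norm(o1+d1*s[0]-o2-d2*s[1]))
print("green scene@z.212",R.T@(plane("scene",c2,.212)[:2]-P[:2]))
p=env.observe()["tcp_pos"];print("tcp pump",R.T@(p[:2]-P[:2]))
E
```

```text
outer [-0.0511  0.1009] [-0.2016  0.1177] theta 1.6819178651094029
inner [-0.052   0.0777] [-0.1943  0.0881] theta 1.643724260952652
(319.22222222222223, 191.8111111111111) 90.0 (296.4657534246575, 172.94520547945206) 73.0
green [0.5811 0.0836 0.2075] [-0.0614 -0.0364] 0.0024887495393870794
green scene@z.212 [-0.0671 -0.0355]
tcp pump [-0.1905 -0.1252]
```

The cover is at about 1.66 rad, past square. Next is the green button: I'll line up with it and approach.

```bash
echo '{"aperture":[0,0,0,0,0,0,0,0],"sx":[0,0,0.2,0.3,0.3,0.14,0,0],"sy":[-0.3,-0.3,-0.29,0,0,0,0,0],"sz":[0,0,0,0,0,0,0,0],"rz":[0,0,0,0,0,0,0,0]}' | python3 steer.py | egrep "t:|tcp|ft"; echo '{"aperture":[0,0,0,0,0],"sx":[0.04,0.04,0.03,0.01,0],"sy":[0,0,0,0,0],"sz":[0,0,0,0,0],"rz":[0,0,0,0,0]}' | python3 steer.py | egrep "t:|tcp|ft"
```

```text
t: 9.6
tcp_pos: [0.5462, 0.0896, 0.2157]
eef_rot: [[0.988, -0.152, -0.001], [-0.152, -0.988, -0.0], [-0.001, 0.0, -1.0]]
ft_force: [0.1, -0.3, -0.0]
t: 10.02
tcp_pos: [0.5584, 0.0869, 0.2166]
eef_rot: [[0.988, -0.153, 0.0], [-0.153, -0.988, 0.0], [0.0, -0.0, -1.0]]
ft_force: [-1.2, 0.4, 0.7]
```

Converted, 0.002 m is 0.02.

```bash
echo '{"aperture":[0,0,0],"sx":[0.02,0.02,0],"sy":[0,0,0],"sz":[0,0,0],"rz":[0,0,0]}' | python3 steer.py | egrep "tcp|ft"; echo '{"aperture":[0,0],"sx":[0.02,0],"sy":[0,0],"sz":[0,0],"rz":[0,0]}' | python3 steer.py | egrep "tcp|ft"
```

```text
tcp_pos: [0.5624, 0.0862, 0.2165]
ft_force: [-2.1, -0.5, 0.6]
tcp_pos: [0.5643, 0.0859, 0.2165]
ft_force: [-3.5, -1.1, 0.8]
```

```bash
echo '{"aperture":[0,0],"sx":[0.01,0],"sy":[0,0],"sz":[0,0],"rz":[0,0]}' | python3 steer.py | egrep "tcp|ft"; echo '{"aperture":[0,0],"sx":[0.01,0],"sy":[0,0],"sz":[0,0],"rz":[0,0]}' | python3 steer.py | egrep "tcp|ft"
```

```text
tcp_pos: [0.5652, 0.0858, 0.2164]
ft_force: [-2.4, -0.9, 2.4]
tcp_pos: [0.5662, 0.0856, 0.2165]
ft_force: [-3.8, 0.7, 1.4]
```

```bash
echo '{"aperture":[0,0],"sx":[0.01,0],"sy":[0,0],"sz":[0,0],"rz":[0,0]}' | python3 steer.py | egrep "tcp|ft"; echo '{"aperture":[0,0],"sx":[0.005,0],"sy":[0,0],"sz":[0,0],"rz":[0,0]}' | python3 steer.py | egrep "tcp|ft"
```

```text
tcp_pos: [0.5672, 0.0855, 0.2165]
ft_force: [-3.9, 0.6, 3.5]
tcp_pos: [0.5674, 0.0855, 0.2164]
ft_force: [-7.6, -0.5, 3.7]
```

```bash
echo '{"aperture":[0,0,0],"sx":[0.006,0,0],"sy":[0,0,0],"sz":[0,0,0],"rz":[0,0,0]}' | python3 steer.py | egrep "tcp|ft"
```

```text
tcp_pos: [0.5675, 0.0855, 0.2164]
ft_force: [-9.5, 0.2, 5.2]
```

The position has stopped advancing and the force is rising above 4.5 N, so the button has bottomed. I'll let it go and back off clear.

Converted, -0.03 m is -0.3, 0.03 m is 0.3.

```bash
echo '{"aperture":[0,0,0,0,0,0,0,0,0,0],"sx":[-0.06,-0.1,-0.2,-0.3,-0.3,-0.2,0,0,0,0],"sy":[0,0,0,0,0.1,0.3,0.3,0.3,0,0],"sz":[0,0,0,0,0,0,0,0,0,0],"rz":[0,0,0,0,0,0,0,0,0,0]}' | python3 steer.py | egrep "t:|tcp|ft"
python3 - <<'E'
from h import *
a=env.grab_frame("top")[90:290,160:430];b=env.grab_frame("scene")[110:260,200:372]
cv2.imwrite("pics/g.png",np.hstack([cv2.resize(a,(399,347)),cv2.resize(b,(398,347))]))
E
```

```text
t: 12.18
tcp_pos: [0.4385, 0.0034, 0.2167]
eef_rot: [[0.988, -0.156, 0.001], [-0.156, -0.988, -0.0], [0.001, -0.0, -1.0]]
ft_force: [0.6, 0.2, 0.0]
```

View pics/g.png

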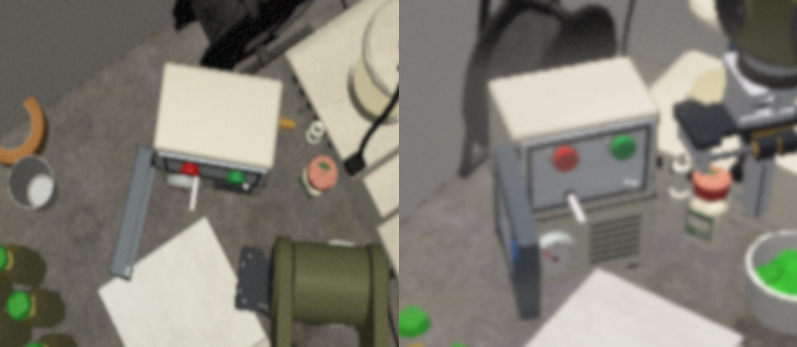

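The cover still stands wide open, with its strip from (145,150) to (120,275). The buttons are out, the jar, cup and tub are where they were, and the robot is touching nothing.

```bash
python3 -c "
from workcell import env
print(env.hand_in())"
```

```text
the job is handed in; nothing more can be done
None
```

The job is handed in, at about 12 s of the 59 s allowed: the cover was unlatched and stands about 1.66 rad open, the green start button was pressed to its stop and released, and the red button, jar, cup and tub were left alone.

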